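# Let the bottle cradle down on its ratchet

### The arm

A 7-joint arm with a two-finger parallel gripper is mounted at the origin on the work surface. World frame = base frame: x ahead of the robot, y to its left, z up, the work surface at z = 0. Lengths are in m, angles in degrees, forces in N, time in s.
With the tool pointing down it reaches from about 0.425 to 0.875 m from the base axis. Payload 4.7 kg.
Tool frame: the origin (TCP) lies at the very end of the fingers, on their centre line; the grasp point (between the pads) lies env.hold_point_z behind it (env.hold_point_z is the distance from the TCP to the grasp point, in m); z points along the fingers, y is the line along which they close (so a half turn about z gives the same grasp; the last joint's range is limited). The gripper opens to 87 mm and grips with 3 to 60 N. Pads are 19 mm wide; open, the fingers measure 117 mm over their backs; the gripper's body (75 mm by 190 mm) begins 51 mm behind the grasp point.
Start: joints at [66.87, 18.392, -4.016, 83.108, 1.295, 78.541, -3.26], TCP at [0.264, -0.594, 0.2] pointing down, gripper open.
Joint ranges: [-163.93, 163.93], [-17.29, 119.83], [-79.2, 71.16], [3.27, 140.29], [-89.18, 269.18], [5.43, 117.66], [-154.24, 154.24]. Speed limits (degrees/s): [147.25, 147.25, 180, 180, 180, 180, 180].

### API

Orientations are given as [roll, pitch, yaw] about the fixed x, y, z axes, in that order (R = Rz(yaw) Ry(pitch) Rx(roll)).
In Python, from cell import env gives the robot as it stands.
- The arm moves only by the shell command python3 -m jog 'ROWS' [FORCE]. ROWS is JSON, a list of rows, each an object with "dp": the shift along the tool's x, y, z in cm, a list of three; "twist": the turn about the tool's z in degrees; "fingers": the opening, from 0 (shut) to 1 (fully open). A call has 1 to 8 rows; each row is the pose to reach, as a shift and turn from the pose commanded when the call began, along the tool's axes at that moment; what a row does not reach only later rows make up. A row lasts 1/8 s, in which the tool goes at most 62.5 mm and 10.7 degrees, less where a joint would pass 70% of its speed; a pose out of reach is approached as far as the arm can. A call with a gripper value outside its range is refused whole. The fingers move at their own pace and stop on an object; FORCE is the grip in N (left out, the last holds). Time passes only in rows, so rows that repeat a pose let the fingers close. It gives the time, the measured TCP pose, the force, the opening and the grip force at its end, in the units of the state.
- env.get_obs(): the state, without advancing time (a new reading comes with each control period).
- env.read_camera(name): name is "scene" or "top" or "wrist"; returns a dict with "pixels" (420x560x3 uint8, blue, green, red), "depth" (420x560 float32, m along the optical axis (not along the pixel's ray), 0 where there is no reading), "fx", "fy", "cx", "cy" (pixels), "rvec" (rotation vector, rad) and "tvec" (3), from world to camera coordinates, as OpenCV has them. Camera axes: x right, y down, z forward; pixel columns grow to the right and rows downward; lengths in m; the calibration is good to about 2 mm. A picture is of the moment at which its call begins.
- env.sign_off(): hands the job in; it is judged then, once.
The state is a dict: "time_s": time; "qpos": joint angles; "joint_velocities": joint speeds; "effort": joint torques, N m; "tool_pos": TCP position; "tool_rot": TCP orientation; "force": force on the tool from outside, world axes, zero at the start; "wrist_torque": the same for the moment, N m; "grip_width": finger opening in m; "grasp_force": force on a finger pad.
Only numpy, scipy, OpenCV 4.12 (cv2) and the standard library are available. Lean on these libraries where they do the work, as an engineer would, in place of code of your own. Each camera call takes 0.05 s, during which the arm holds its last target. There are 200 camera calls.

### The job

On the tilting stand, let the raised bottle down until its mouth points straight at the scraper spindle and leave it locked level there: press the round button on the pawl's tail to lift the pawl clear of the toothed wheel, keep it lifted while the bottle's own weight slowly turns the drum back, then let the pawl drop into the tooth that holds the bottle level (over several presses if you like). The button is not always screwed to the same height and the pawl has a stop, so feel for both and never press hard (never as much as 20 newtons). Do not push the drum, wheel, cradle or bottle by hand, and leave the loose things standing and lying around it where they are.

Things in the scene. Friction and masses are not known exactly. Their poses are not given: they have to be found in the camera images.
- stand: Tilting stand, fixed: steel base plate 170 x 440 x 12 mm (140 mm to -y to 300 mm to +y of the origin), two aluminium cheeks 56 mm wide and 158 mm high carrying a level axle along stand x, 140 mm above the table; grey scraper head at the +y end. Origin: on the table below the axle's middle. At yaw 0 stand x points away from the robot. z up.
- drum: One turning part: aluminium drum (60 mm across, 90 mm long), steel ratchet wheel at stand x = +63 mm (24 saw teeth, 116 mm over the tips, 8 mm deep), and a cradle with an amber bottle (70 mm across, 125 mm long, mouth outward) along the drum's own +y. Origin on the axle. Its weight turns it back. Not to be touched.
- drum_turn (a joint): Drum angle, rad. 0: bottle level; positive: mouth raised. Its weight turns it down slowly, damped: about 0.13 rad/s, 25 % either way, wherever it is. The pawl locks it at multiples of 0.262 (15 degrees), 0 included; dropped between 0.03 and 0.24 it runs on and locks at 0, later at -0.262. Starts 3 to 5 teeth up, locked or within a second of it.
- pawl: Steel hook pawl with its black button: a bar 12 mm wide, 10 mm thick, level along stand y, on a pin at stand x = +63, y = -80, z = 186 mm (its origin). Nose: a hook 82 mm to +y of the pin, on top of the wheel. Tail: to -y of the pin. A spring presses the nose into the teeth.
- pawl_lift (a joint): Pawl angle, rad: about 0.02 with the nose seated in a tooth gap; grows as the tail is pressed down and the nose rises. Clear of the tooth tips from about 0.10; a rubbery stop is met at 0.125 (several N per mm beyond it at the button, more if hit fast).
- pawl_tail (a point): Top face of the pawl's tail, straight under the button's middle (70 mm to -y of the pin, 12 mm below it). Button: black round head 22 mm across on a screw; its top is 10 to 35 mm above this point, unmeasured. Pressing takes 4 to 6 N (8 N and more: on the stop): it clears the nose after about 6 mm, meets the stop after 7 to 8 mm, springs back. Nothing within 40 mm at its height.
- pawl_nose (a point): Lower tip of the pawl's hook; rises about 8 mm between seated and clear.
- bottle_mouth (a point): Middle of the bottle's mouth, 177 mm from the axle.
- spindle_tip (a point): End of the fixed scraper spindle, 192 mm to +y of the axle, at axle height: a level bottle faces it with a 15 mm gap.
- bottle_a: Loose empty amber bottle, 70 mm diameter, 125 mm high, upright beside the stand's pawl end; origin under it.
- bottle_b: A second loose amber bottle like it, standing farther off; origin under it.
- cap: Loose white bottle cap, 52 mm diameter, 16 mm high, on the base plate; origin under it.
- wrench: Loose steel wrench, 150 mm, lying on the base plate; origin under its middle.
- jar: Loose jar with a red cap, 90 mm diameter, 110 mm high; origin under it.
- beaker: Loose clear beaker, 84 mm wide, 100 mm high.

How it is judged:
By the outcome, as a careful person would: the job done as asked, in the order asked, and still so for the second after the job is handed in, with the robot touching nothing.
It also fails if it takes over 54 s, if anything falls off the work surface, if the arm or the gripper's body presses on something with over 40 N, if the wrist force passes 120 N, or if a joint passes its speed limit or range.

## Working session

There is one attempt and no reset: what is moved stays moved. The work goes in short steps, Python scripts to look and compute and a shell command to move; the robot and the scene stay as the last step left them, time stands still between calls to the robot, and variables do not carry over. Pictures are saved under pics/ and viewed, at most 10 in all, crops included, and the job is handed in when it is done.

```bash
mkdir -p pics
cat > h.py <<'E'
import numpy as np, cv2
from cell import env
def cam(n):
    c=env.read_camera(n); c['R']=cv2.Rodrigues(np.array(c['rvec'],float))[0]; c['t']=np.array(c['tvec'],float).ravel(); return c
def cloud(c):
    d=c['depth']; v,u=np.mgrid[:d.shape[0],:d.shape[1]]
    P=np.stack([(u-c['cx'])/c['fx']*d,(v-c['cy'])/c['fy']*d,d],-1)
    W=(P-c['t'])@c['R']; W[d<=0]=np.nan; return W
def proj(c,p):
    q=np.atleast_2d(p)@c['R'].T+c['t']; return q[:,:2]/q[:,2:]*[c['fx'],c['fy']]+[c['cx'],c['cy']]
E
python3 - <<'E'
from h import *
o=env.get_obs(); print(o['time_s'],o['tool_pos'],o['tool_rot'],o['force'],env.hold_point_z)
for n in('scene','top'):
    c=cam(n); cv2.imwrite(f'pics/{n}0.png',c['pixels']); np.save(f'pics/{n}0.npy',cloud(c)); print(n,-c['R'].T@c['t'])
E
```

```text
0.0 [ 0.26342565 -0.59358583  0.19886103] [-1.79892194e+02  8.35304739e-03  2.39405838e+01] [-0.20331094  0.28543117  0.01247961] 0.0187
scene [ 1.30988643 -0.00809735  1.13242098]
top [ 0.23038222 -0.05728655  1.30045589]
```

View pics/scene0.png

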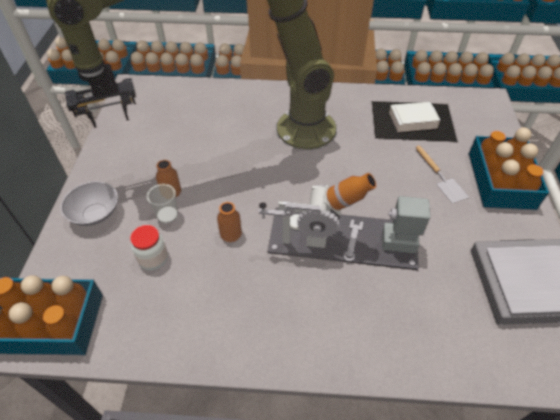

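View pics/top0.png

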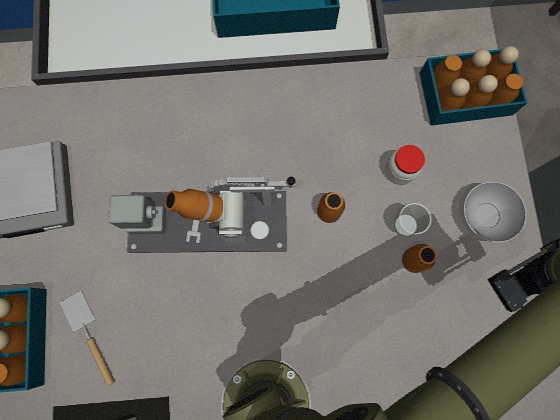

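The scene view shows the black button at about (263,206). The top view shows it at about (291,181), with the stand near yaw 0, the bottle raised and bottle_a at (331,207). Next I'll locate the button in 3D.

Run:
```python
from h import *
for n,(u,v) in(('top',(291,181)),('scene',(263,206))):
    im=cv2.imread(f'pics/{n}0.png'); W=np.load(f'pics/{n}0.npy')
    s=np.s_[v-12:v+13,u-12:u+13]
    g=im[s].max(-1); m=(g<60)&(W[s][...,2]>.14)
    P=W[s][m]; print(n,m.sum(),np.nanmedian(P,0),np.nanmin(P,0),np.nanmax(P,0))
    vv,uu=np.nonzero(m); print('px',uu.mean()+u-12,vv.mean()+v-12)
    q=W[v-5:v+6:1,u-6:u+7,2]; print(np.round(q*1000).astype(object))
# base plate yaw, top view: height 8-20 mm
im=cv2.imread('pics/top0.png');W=np.load('pics/top0.npy')
m=((W[...,2]>.006)&(W[...,2]<.02)&(im.max(-1)<110)).astype(np.uint8); m[:, :110]=0; m[:,300:]=0; m[:170]=0;m[260:]=0
P=W[m>0][:,:2].astype(np.float32); r=cv2.minAreaRect(P); print(r, cv2.boxPoints(r))
# bar/tail pts high
m=(W[...,2]>.16)&(W[...,0]>.3); mm=np.zeros_like(m); mm[165:200,200:305]=1
P=W[m&mm]; print(len(P)); 
for y0 in np.arange(-.2,.15,.02):
    k=P[(P[:,1]>y0)&(P[:,1]<y0+.02)]
    if len(k): print(round(y0,2),len(k),np.median(k,0).round(3),k[:,2].max().round(3))
```

```text
top 51 [ 0.53824454 -0.10923676  0.19852344] [ 0.52960252 -0.11746425  0.16989445] [ 0.54761315 -0.09993886  0.2042828 ]
px 290.62745098039215 180.6078431372549
[[4.0 -3.0 -5.0 -5.0 0.0 -3.0 -7.0 3.0 -5.0 0.0 2.0 -3.0 0.0]
 [1.0 -1.0 -2.0 195.0 198.0 199.0 200.0 196.0 195.0 -0.0 -3.0 -1.0 -3.0]
 [-3.0 -3.0 195.0 204.0 196.0 199.0 196.0 200.0 199.0 197.0 1.0 0.0 -2.0]
 [-1.0 -1.0 196.0 192.0 200.0 198.0 202.0 199.0 196.0 198.0 3.0 -0.0 4.0]
 [0.0 199.0 202.0 200.0 200.0 200.0 196.0 196.0 199.0 196.0 0.0 -5.0 1.0]
 [168.0 193.0 200.0 nan 199.0 199.0 200.0 196.0 198.0 192.0 -2.0 -0.0
  -2.0]
 [173.0 173.0 197.0 197.0 194.0 199.0 203.0 197.0 201.0 197.0 2.0 -2.0
  -3.0]
 [171.0 173.0 192.0 196.0 197.0 200.0 200.0 201.0 200.0 190.0 -2.0 0.0
  -5.0]
 [169.0 171.0 174.0 195.0 199.0 197.0 197.0 195.0 188.0 169.0 -1.0 -4.0
  2.0]
 [172.0 172.0 174.0 172.0 172.0 173.0 170.0 174.0 173.0 167.0 4.0 -4.0
  -4.0]
 [164.0 163.0 162.0 164.0 167.0 163.0 163.0 161.0 164.0 162.0 1.0 -0.0
  1.0]]
scene 1 [ 0.54412578 -0.10974342  0.19709555] [ 0.54412578 -0.10974342  0.19709555] [ 0.54412578 -0.10974342 
[... 777 characters left out ...]
6.0 171.0 173.0 176.0 171.0 175.0
  175.0]]
((0.49361491203308105, 0.12489260733127594), (0.4390777349472046, 0.1715582311153412), 85.87543487548828) [[ 0.3922676  -0.08790798]
 [ 0.56338155 -0.10024733]
 [ 0.59496224  0.3376932 ]
 [ 0.42384827  0.35003254]]
1237
-0.12 75 [ 0.537 -0.109  0.196] 0.204
-0.1 50 [ 0.539 -0.09   0.172] 0.199
-0.08 63 [ 0.539 -0.067  0.173] 0.196
-0.06 113 [ 0.535 -0.049  0.191] 0.212
-0.04 113 [ 0.539 -0.031  0.196] 0.213
-0.02 103 [ 0.542 -0.009  0.196] 0.215
-0.0 136 [0.542 0.01  0.194] 0.214
0.02 182 [0.533 0.03  0.188] 0.212
0.04 147 [0.531 0.05  0.184] 0.214
0.06 121 [0.545 0.07  0.189] 0.216
0.08 105 [0.514 0.089 0.224] 0.243
0.1 29 [0.51  0.103 0.24 ] 0.25
```

```bash
python3 -m jog '[{"dp":[5,-3.7,-4],"fingers":0},{"dp":[10,-7.4,-4],"fingers":0},{"dp":[15,-11,-4],"fingers":0},{"dp":[20,-14.7,-4],"fingers":0},{"dp":[25,-18.4,-4],"fingers":0},{"dp":[30,-22,-4],"fingers":0},{"dp":[35,-25.7,-4],"fingers":0},{"dp":[40,-29.4,-4],"fingers":0}]'
python3 - <<'E'
from h import *
o=env.get_obs(); print(o['time_s'],o['tool_pos'],o['tool_rot'],o['force'],o['qpos'])
from scipy.spatial.transform import Rotation as Ro
R=Ro.from_euler('xyz',o['tool_rot'],degrees=True).as_matrix()
print(R.T@(np.array([.539,-.109,.215])-o['tool_pos'])*100)
E
```

```text
0.1 [ 0.2634566  -0.59364059  0.19897877] [-1.79902635e+02  7.74208654e-03  2.39387937e+01] [ 0.47435843 -0.05098498 -0.23020736] [66.86854288 18.43490626 -4.01320474 83.16685903  1.29663333 78.54091104
 -3.26035918]
[ 44.84868475 -33.11737518  -1.55190732]validation failed for argument at $[0]...
```

```bash
cat >> h.py <<'E'
from scipy.optimize import least_squares
O=np.array([.488,.045,.140]); a=np.radians(-4.1); S=np.array([[np.cos(a),-np.sin(a),0],[np.sin(a),np.cos(a),0],[0,0,1]])
def angle():
    out=[]
    for n in('top','scene'):
        c=cam(n); im=c['pixels']; W=(cloud(c)-O)@S
        h=cv2.cvtColor(im,cv2.COLOR_BGR2HSV); m=(h[...,0]>3)&(h[...,0]<18)&(h[...,1]>150)&(h[...,2]>60)
        r=np.hypot(W[...,1],W[...,2]); m&=(abs(W[...,0])<.045)&(r>.05)&(r<.2)&(W[...,1]>-.1)
        P=W[m]
        if len(P)<30: out.append((n,len(P))); continue
        def f(x):
            t,b=x; ax=P[:,1]*np.cos(t)+P[:,2]*np.sin(t); d=-P[:,1]*np.sin(t)+P[:,2]*np.cos(t)
            return np.where(ax<.12,np.hypot(P[:,0]-b,d)-.035,0)
        t0=np.arctan2(np.median(P[:,2]),np.median(P[:,1])); s=least_squares(f,[t0,0],loss='soft_l1',f_scale=.003,diff_step=1e-3)
        out.append((n,len(P),round(np.degrees(t0),1),round(np.degrees(s.x[0]),1),round(s.x[1],4)))
    return out
E
python3 - <<'E'
from h import *
print(angle())
E
```

```text
[('top', 1188, np.float64(55.7), np.float64(43.9), np.float64(0.0)), ('scene', 735, np.float64(53.2), np.float64(44.6), np.float64(-0.0013))]
```

Drum is at about 45° (3 teeth). The move was refused, probably because each row needs `twist`.

```bash
python3 -m jog '[{"dp":[5,-3.7,-4],"twist":0,"fingers":0},{"dp":[10,-7.4,-4],"twist":0,"fingers":0},{"dp":[15,-11,-4],"twist":0,"fingers":0},{"dp":[20,-14.7,-4],"twist":0,"fingers":0},{"dp":[25,-18.4,-4],"twist":0,"fingers":0},{"dp":[30,-22,-4],"twist":0,"fingers":0},{"dp":[35,-25.7,-4],"twist":0,"fingers":0},{"dp":[40,-29.4,-4],"twist":0,"fingers":0}]'
python3 - <<'E'
from h import *
o=env.get_obs(); print(o['time_s'],o['tool_pos'],o['tool_rot'],o['force'],o['qpos'])
from scipy.spatial.transform import Rotation as Ro
R=Ro.from_euler('xyz',o['tool_rot'],degrees=True).as_matrix()
print(R.T@(np.array([.539,-.109,.215])-o['tool_pos'])*100)
E
```

```text
time_s: 1.2
tool_pos: [0.5074, -0.1671, 0.2401]
tool_rot: [180.0, -0.0, 23.9]
force: [0.2, -0.5, -0.7]
grip_width: 0.015
grasp_force: 0.0
1.2 [ 0.50736607 -0.16711212  0.24005322] [ 1.79957138e+02 -4.92436971e-03  2.39189094e+01] [ 0.16928051 -0.46265877 -0.69897187] [ 39.14583118   4.47416696 -25.05367698  95.39342873   1.95039205
  80.52695909 -52.24203296]
[ 5.24762348 -4.03144303  2.50275786]
```

```bash
python3 -m jog '[{"dp":[2.6,-2,0],"twist":0,"fingers":0},{"dp":[5.2,-4,0],"twist":0,"fingers":0},{"dp":[5.2,-4,1.5],"twist":0,"fingers":0},{"dp":[5.2,-4,2.4],"twist":0,"fingers":0},{"dp":[5.2,-4,2.4],"twist":0,"fingers":0},{"dp":[5.2,-4,2.4],"twist":0,"fingers":0}]'
python3 - <<'E'
from h import *
o=env.get_obs(); print(o['time_s'],o['tool_pos'],o['force'])
print(angle())
for n,b in(('top',(291,181)),('scene',(263,206))):
    c=cam(n);u,v=b; cv2.imwrite(f'pics/{n}1.png',cv2.resize(c['pixels'][v-50:v+50,u-60:u+60],None,fx=4,fy=4,interpolation=3))
E
python3 -c "
import cv2,numpy as np
cv2.imwrite('pics/b1.png',np.vstack([cv2.imread('pics/top1.png')[100:300],cv2.imread('pics/scene1.png')]))"
```

```text
time_s: 1.95
tool_pos: [0.5378, -0.1123, 0.2161]
tool_rot: [180.0, 0.0, 23.8]
force: [-0.7, -0.3, -0.3]
grip_width: 0.0005
grasp_force: 0.0
1.95 [ 0.53783094 -0.11231434  0.21610424] [-0.66857592 -0.30054641 -0.31094039]
[('top', 1182, np.float64(55.7), np.float64(43.8), np.float64(0.0001)), ('scene', 741, np.float64(53.3), np.float64(44.6), np.float64(-0.0012))]
```

View pics/b1.png

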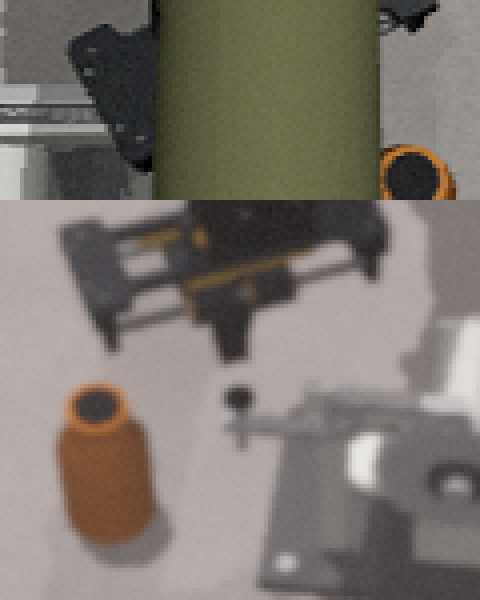

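The fingertips are right above the button (scene crop: tip at (235,355), button at (238,397)). Next I'll feel my way down.

```bash
python3 -m jog '[{"dp":[0.1,-0.3,0.6],"twist":0,"fingers":0},{"dp":[0.1,-0.3,1.2],"twist":0,"fingers":0},{"dp":[0.1,-0.3,1.2],"twist":0,"fingers":0}]'; for i in 1 2; do python3 -m jog '[{"dp":[0,0,0.1],"twist":0,"fingers":0},{"dp":[0,0,0.1],"twist":0,"fingers":0}]' | egrep 'tool_pos|^force'; done
```

```text
time_s: 2.52
tool_pos: [0.5372, -0.1079, 0.2031]
tool_rot: [-180.0, 0.1, 24.0]
force: [0.5, -0.4, -0.3]
grip_width: 0.0004
grasp_force: 0.0
tool_pos: [0.5378, -0.1081, 0.203]
force: [1.2, 0.3, 0.4]
tool_pos: [0.5377, -0.1081, 0.2019]
force: [-0.7, -0.4, -1.2]
```

```bash
for i in 1 2 3; do python3 -m jog '[{"dp":[0,0,0.1],"twist":0,"fingers":0},{"dp":[0,0,0.1],"twist":0,"fingers":0}]' | egrep 'time|tool_pos|^force'; done
```

```text
time_s: 3.28
tool_pos: [0.5377, -0.108, 0.2009]
force: [0.5, -0.1, -0.1]
time_s: 3.52
tool_pos: [0.5377, -0.108, 0.1998]
force: [-0.3, -0.2, -0.4]
time_s: 3.78
tool_pos: [0.5377, -0.108, 0.1988]
force: [-0.2, -0.4, -0.6]
```

```bash
for i in 1 2 3; do python3 -m jog '[{"dp":[0,0,0.1],"twist":0,"fingers":0},{"dp":[0,0,0.1],"twist":0,"fingers":0}]' | egrep 'time|tool_pos|^force'; done
```

```text
time_s: 4.03
tool_pos: [0.5377, -0.108, 0.1978]
force: [-0.3, 0.1, 0.5]
time_s: 4.28
tool_pos: [0.5377, -0.108, 0.1968]
force: [-0.2, 0.3, 0.6]
time_s: 4.53
tool_pos: [0.5377, -0.108, 0.1958]
force: [-0.8, 0.4, 0.4]
```

```bash
for i in 1 2; do python3 -m jog '[{"dp":[0,0,0.1],"twist":0,"fingers":0},{"dp":[0,0,0.1],"twist":0,"fingers":0}]' | egrep 'time|tool_pos|^force'; done; python3 -c "
from h import *
c=cam('scene');u,v=263,206;cv2.imwrite('pics/s2.png',cv2.resize(c['pixels'][v-30:v+30,u-40:u+40],None,fx=6,fy=6,interpolation=2))"
```

```text
time_s: 4.78
tool_pos: [0.5377, -0.108, 0.1948]
force: [-0.4, 0.5, -0.8]
time_s: 5.03
tool_pos: [0.5377, -0.108, 0.1939]
force: [0.4, 0.2, -0.2]
```

View pics/s2.png

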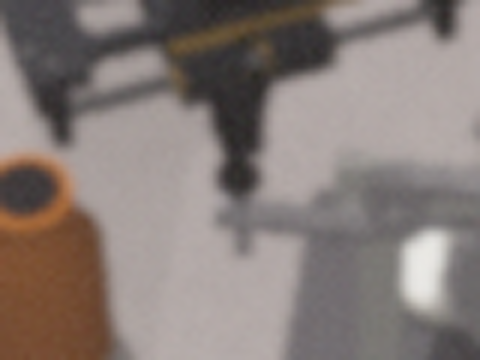

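The fingertip (bottom at about row 155) is within a couple of mm of the button head at (238,178). I'll keep going down.

```bash
for i in 1 2 3; do python3 -m jog '[{"dp":[0,0,0.1],"twist":0,"fingers":0},{"dp":[0,0,0.1],"twist":0,"fingers":0}]' | egrep 'time|tool_pos|^force'; done
```

```text
time_s: 5.32
tool_pos: [0.5377, -0.108, 0.1929]
force: [-0.6, -0.2, -0.3]
time_s: 5.58
tool_pos: [0.5377, -0.108, 0.1918]
force: [-0.1, -0.1, 0.3]
time_s: 5.82
tool_pos: [0.5377, -0.108, 0.1908]
force: [-0.0, -0.9, 0.2]
```

```bash
for i in 1 2; do python3 -m jog '[{"dp":[0,0,0.1],"twist":0,"fingers":0},{"dp":[0,0,0.1],"twist":0,"fingers":0}]' | egrep 'time|tool_pos|^force'; done; python3 -c "
from h import *
print(env.get_obs()['effort'],angle())
c=cam('scene');u,v=263,206;cv2.imwrite('pics/s3.png',cv2.resize(c['pixels'][v-30:v+30,u-40:u+40],None,fx=6,fy=6,interpolation=2))"
```

```text
time_s: 6.08
tool_pos: [0.5377, -0.108, 0.1898]
force: [0.2, -0.6, -0.7]
time_s: 6.32
tool_pos: [0.5377, -0.1081, 0.1889]
force: [-0.2, 0.1, -0.6]
[-6.20090839e-03 -3.54327786e+01 -1.99642472e+00 -3.08505177e+01
 -5.38215693e-02 -5.46196487e-02 -9.36130782e-04] [('top', 1184, np.float64(55.8), np.float64(43.8), np.float64(0.0001)), ('scene', 740, np.float64(53.1), np.float64(44.6), np.float64(-0.0011))]
```

View pics/s3.png

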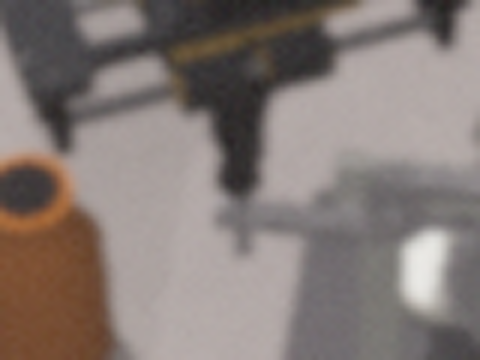

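Run:
```python
from h import *
o=env.get_obs(); p=np.array(o['tool_pos']); print(p)
c=cam('scene'); W=cloud(c); print('tcp px',proj(c,p),'btn px',proj(c,[.539,-.109,.199]), 'tail', proj(c,[.539,-.109,.174]))
W0=np.load('pics/scene0.npy'); im0=cv2.imread('pics/scene0.png')
for v in range(188,213):
    print(v,[f'{W[v,u,0]*1000:.0f}/{W[v,u,2]*1000:.0f}/{c["pixels"][v,u].max()}' for u in range(259,268,2)],'|',[f'{W0[v,u,0]*1000:.0f}/{W0[v,u,2]*1000:.0f}/{im0[v,u].max()}' for u in range(259,268,2)])
```

```text
[ 0.53778082 -0.10803949  0.18897795]
tcp px [[262.95355484 206.13409487]] btn px [[262.42998239 204.07005024]] tail [[262.7376891  209.99545738]]
188 ['575/303/54', '578/307/53', '575/304/62', '569/297/68', '567/296/72'] | ['303/-4/165', '303/-3/154', '304/-2/147', '306/1/166', '306/2/176']
189 ['579/304/55', '578/303/52', '576/302/56', '544/265/57', '545/267/60'] | ['311/0/172', '307/-3/166', '304/-6/163', '308/-1/172', '309/0/174']
190 ['577/298/51', '577/299/49', '573/294/54', '545/263/49', '542/260/57'] | ['314/-2/174', '318/3/172', '316/2/171', '312/-2/174', '310/-4/173']
191 ['578/296/53', '575/293/48', '576/294/56', '542/256/44', '544/258/75'] | ['317/-2/172', '321/3/170', '316/-3/171', '318/-0/171', '320/2/171']
192 ['579/293/45', '577/292/53', '575/289/54', '542/251/47', '544/254/94'] | ['322/-2/172', '326/2/172', '324/1/173', '324/1/171', '328/6/172']
193 ['578/288/51', '576/286/52', '549/255/47', '545/252/48', '545/252/114'] | ['334/7/171', '328/0/172', '329/2/173', '327/-0/170', '326/-1/172']
194 ['555/257/53', '551/253/49', '544/246/50', '545/247/52', '543/245/121'] | [
[... 2056 characters left out ...]
['393/2/156', '547/192/114', '551/198/85', '394/5/132', '391/2/167']
209 ['536/174/165', '534/171/126', '543/183/101', '537/176/137', '537/177/151'] | ['536/174/172', '536/174/138', '543/183/105', '536/175/139', '536/175/166']
210 ['538/171/157', '537/171/126', '545/181/112', '538/173/129', '537/172/139'] | ['541/175/172', '538/172/137', '543/179/110', '539/174/137', '537/173/164']
211 ['542/173/143', '541/172/122', '545/177/118', '541/172/129', '546/179/132'] | ['542/173/162', '542/173/125', '544/176/115', '542/173/134', '540/171/160']
212 ['545/172/137', '544/171/119', '546/175/117', '544/172/127', '544/172/126'] | ['546/174/143', '545/173/115', '545/173/118', '547/176/129', '546/175/147']
```

Depth shows the real fingertip still a little above the button, which is at z≈0.200. There's been no contact yet, so I'll keep feeling.

```bash
for i in 1 2 3; do python3 -m jog '[{"dp":[0,0,0.1],"twist":0,"fingers":0},{"dp":[0,0,0.1],"twist":0,"fingers":0}]' | egrep 'time|tool_pos|^force'; done
```

```text
time_s: 6.78
tool_pos: [0.5377, -0.108, 0.1878]
force: [0.0, -0.3, -1.2]
time_s: 7.02
tool_pos: [0.5377, -0.108, 0.1868]
force: [-0.2, -0.7, -0.6]
time_s: 7.28
tool_pos: [0.5377, -0.108, 0.1858]
force: [-1.0, -0.1, -0.5]
```

```bash
for i in 1 2 3; do python3 -m jog '[{"dp":[0,0,0.1],"twist":0,"fingers":0},{"dp":[0,0,0.1],"twist":0,"fingers":0}]' | egrep 'time|tool_pos|^force'; done
```

```text
time_s: 7.52
tool_pos: [0.5377, -0.108, 0.1848]
force: [-0.3, 0.2, 0.2]
time_s: 7.78
tool_pos: [0.5377, -0.108, 0.1839]
force: [-0.2, -0.7, -0.7]
time_s: 8.02
tool_pos: [0.5377, -0.108, 0.1828]
force: [0.4, -0.9, -0.0]
```

Run:
```python
from h import *
c=cam('scene'); W=cloud(c)
for v in range(198,212):
    print(v,[f'{W[v,u,0]*1000:.0f}/{W[v,u,1]*1000:.0f}/{W[v,u,2]*1000:.0f}/{c["pixels"][v,u].max()}' for u in range(257,269)])
cv2.imwrite('pics/s4.png',cv2.resize(c['pixels'][180:225,235:295],None,fx=10,fy=10,interpolation=cv2.INTER_NEAREST))
w=cam('wrist'); cv2.imwrite('pics/w4.png',w['pixels'])
```

```text
198 ['348/-151/-2/142', '532/-121/215/103', '542/-117/226/62', '550/-113/237/47', '552/-110/238/49', '547/-108/233/47', '545/-106/231/49', '545/-103/231/52', '544/-101/230/58', '542/-98/228/94', '541/-96/228/137', '347/-115/-1/165']
199 ['354/-150/0/149', '531/-121/210/111', '540/-117/220/74', '550/-113/232/51', '549/-111/231/49', '547/-108/229/51', '549/-106/231/50', '544/-104/226/54', '544/-101/226/64', '543/-98/225/101', '352/-118/-1/141', '351/-114/-1/167']
200 ['362/-149/4/157', '356/-147/-3/127', '539/-118/215/83', '548/-114/225/52', '549/-111/228/48', '548/-108/226/51', '546/-106/224/46', '544/-104/222/53', '544/-101/222/63', '545/-98/224/102', '541/-96/219/143', '353/-114/-4/167']
201 ['365/-149/2/165', '362/-146/-1/144', '540/-118/212/101', '550/-114/224/66', '550/-111/224/51', '547/-109/221/48', '547/-106/221/51', '545/-104/220/49', '541/-101/215/65', '545/-98/220/104', '544/-96/218/140', '358/-114/-3/168']
202 ['369/-149/2/172', '367/-146/0/152', '367/-142/-0/118', '548/-114/218/75', '550/-111/220/52', '546/-109/216/49', '548/-106/218/52', '543/-104/212/52', '543/-101/213/
[... 1465 characters left out ...]
7', '394/-143/-2/166', '537/-119/175/148', '535/-117/172/129', '534/-114/171/114', '542/-111/181/104', '541/-108/181/102', '540/-105/180/116', '536/-103/175/136', '534/-101/173/147', '536/-98/175/152', '397/-111/4/153']
210 ['396/-146/-5/176', '400/-142/-0/164', '540/-119/174/147', '533/-117/166/133', '539/-114/173/121', '543/-110/179/111', '543/-108/179/112', '542/-105/178/123', '538/-103/173/132', '538/-100/174/137', '537/-98/173/137', '540/-95/176/140']
211 ['405/-145/1/174', '404/-142/-0/162', '541/-119/171/140', '541/-116/171/127', '542/-113/173/122', '543/-111/175/118', '544/-108/176/117', '541/-105/172/122', '545/-102/177/130', '539/-100/171/131', '541/-97/173/132', '540/-95/172/131']
```

View pics/w4.png

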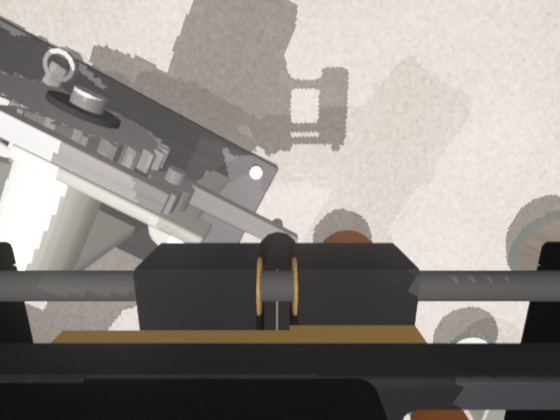

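View pics/s4.png

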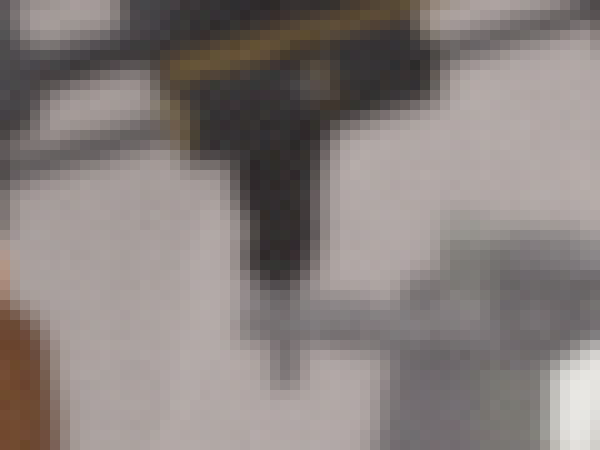

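The fingertip sits at about (262,204) in the full scene image, just above the button head, whose top is near (262,205). The tail hasn't moved and the depth still shows a gap of 2–5 mm.

```bash
for i in 1 2 3; do python3 -m jog '[{"dp":[0,0,0.1],"twist":0,"fingers":0},{"dp":[0,0,0.1],"twist":0,"fingers":0}]' | egrep 'time|tool_pos|^force'; done
```

```text
time_s: 8.38
tool_pos: [0.5377, -0.108, 0.1818]
force: [-0.2, 0.4, -0.3]
time_s: 8.62
tool_pos: [0.5377, -0.108, 0.1808]
force: [0.1, -0.3, -0.2]
time_s: 8.88
tool_pos: [0.5377, -0.108, 0.1798]
force: [0.3, 0.6, 0.6]
```

```bash
for i in 1 2; do python3 -m jog '[{"dp":[0,0,0.1],"twist":0,"fingers":0},{"dp":[0,0,0.1],"twist":0,"fingers":0}]' | egrep 'time|tool_pos|^force'; done
python3 - <<'E'
from h import *
c=cam('scene'); W=cloud(c)
for v in range(200,216):
    print(v,[f'{W[v,u,0]*1000:.0f}/{W[v,u,1]*1000:.0f}/{W[v,u,2]*1000:.0f}/{c["pixels"][v,u].max()}' for u in range(259,267)])
E
```

```text
time_s: 9.12
tool_pos: [0.5377, -0.1081, 0.1788]
force: [0.2, 0.0, 0.5]
time_s: 9.38
tool_pos: [0.5377, -0.108, 0.1778]
force: [0.4, 0.4, -0.4]
200 ['540/-117/216/77', '550/-113/229/46', '547/-111/225/51', '546/-109/223/52', '546/-106/224/49', '545/-104/224/47', '546/-101/225/59', '543/-98/222/101']
201 ['538/-118/210/86', '550/-113/225/50', '549/-111/223/46', '547/-109/221/53', '547/-106/222/50', '548/-103/223/52', '544/-101/218/66', '544/-99/218/101']
202 ['538/-118/206/100', '547/-114/217/62', '549/-111/220/48', '545/-109/215/52', '545/-106/215/47', '548/-103/218/53', '543/-101/213/65', '545/-99/215/99']
203 ['374/-142/4/106', '549/-114/214/63', '551/-111/217/50', '548/-109/214/50', '545/-107/211/53', '542/-104/208/55', '545/-101/211/62', '545/-99/211/100']
204 ['538/-118/197/109', '547/-114/208/65', '552/-111/215/51', '548/-109/210/45', '548/-106/210/49', '546/-104/208/53', '545/-101/207/64', '545/-99/207/97']
205 ['541/-118/197/105', '546/-115/203/65', '553/-111/212/47', '549/-109/207/50', '545/-107/203/50', '545/-104/203/55', '546/-101/204/69', '544/-99/202/107']
206 ['544/-118
[... 900 characters left out ...]
6/171/122', '542/-103/173/130', '541/-100/173/133']
212 ['544/-119/171/134', '543/-116/170/123', '543/-114/170/120', '544/-111/171/119', '545/-108/172/118', '545/-105/173/123', '546/-102/174/126', '544/-100/173/128']
213 ['542/-119/164/145', '541/-117/163/132', '542/-114/165/125', '544/-111/167/121', '544/-108/168/114', '544/-105/167/120', '546/-102/170/123', '546/-100/171/125']
214 ['414/-138/-3/159', '418/-134/2/152', '418/-131/3/142', '543/-111/161/124', '542/-108/161/117', '545/-105/164/122', '545/-103/165/135', '545/-100/165/139']
215 ['416/-138/-5/173', '418/-134/-2/169', '418/-131/-2/158', '543/-111/157/134', '543/-108/158/120', '543/-106/157/131', '422/-118/4/152', '417/-115/-2/161']
```

```bash
for i in 1 2; do python3 -m jog '[{"dp":[0,0,0.1],"twist":0,"fingers":0},{"dp":[0,0,0.1],"twist":0,"fingers":0}]' | egrep 'time|tool_pos|^force'; done
```

```text
time_s: 9.68
tool_pos: [0.5379, -0.1081, 0.1772]
force: [-1.0, -0.6, 1.5]
time_s: 9.93
tool_pos: [0.538, -0.1081, 0.1766]
force: [-1.3, 0.3, 4.9]
```

Contact at TCP z≈0.1775.

```bash
for i in 1 2 3; do python3 -m jog '[{"dp":[0,0,0.1],"twist":0,"fingers":0},{"dp":[0,0,0.1],"twist":0,"fingers":0}]' | egrep 'time|tool_pos|^force'; done
```

```text
time_s: 10.18
tool_pos: [0.538, -0.1083, 0.1756]
force: [-1.5, -0.5, 5.4]
time_s: 10.42
tool_pos: [0.5379, -0.1085, 0.1746]
force: [-1.1, -0.1, 5.0]
time_s: 10.68
tool_pos: [0.538, -0.1086, 0.1736]
force: [-0.8, -1.7, 6.2]
```

```bash
for i in 1 2; do python3 -m jog '[{"dp":[0,0,0.1],"twist":0,"fingers":0},{"dp":[0,0,0.1],"twist":0,"fingers":0}]' | egrep 'time|tool_pos|^force'; done;  python3 -c "
from h import *
print(angle())"
```

```text
time_s: 10.92
tool_pos: [0.5379, -0.1087, 0.1726]
force: [-0.6, 0.1, 5.3]
time_s: 11.18
tool_pos: [0.5379, -0.1088, 0.1715]
force: [-0.9, -1.7, 5.1]
[('top', 1181, np.float64(55.9), np.float64(44.2), np.float64(-0.0)), ('scene', 746, np.float64(53.6), np.float64(45.0), np.float64(-0.0013))]
```

```bash
for i in 1 2; do python3 -m jog '[{"dp":[0,0,0.05],"twist":0,"fingers":0},{"dp":[0,0,0.05],"twist":0,"fingers":0}]' | egrep 'time|tool_pos|^force';  python3 -c "
from h import *
print(angle())"; done
```

```text
time_s: 11.52
tool_pos: [0.5379, -0.1089, 0.1708]
force: [-2.3, -1.8, 4.9]
[('top', 1185, np.float64(54.7), np.float64(42.8), np.float64(0.0001)), ('scene', 749, np.float64(52.0), np.float64(43.4), np.float64(-0.0013))]
time_s: 11.88
tool_pos: [0.5379, -0.1088, 0.17]
force: [-0.3, -2.9, 4.2]
[('top', 1192, np.float64(52.4), np.float64(40.3), np.float64(-0.0001)), ('scene', 751, np.float64(49.8), np.float64(40.6), np.float64(-0.001))]
```

```bash
python3 -m jog '[{"dp":[0,0,0],"twist":0,"fingers":0},{"dp":[0,0,0],"twist":0,"fingers":0},{"dp":[0,0,0],"twist":0,"fingers":0},{"dp":[0,0,0],"twist":0,"fingers":0},{"dp":[0,0,0],"twist":0,"fingers":0},{"dp":[0,0,0],"twist":0,"fingers":0},{"dp":[0,0,0],"twist":0,"fingers":0},{"dp":[0,0,0],"twist":0,"fingers":0}]' | egrep 'time|tool_pos|^force';  python3 -c "
from h import *
print(angle())"
```

```text
time_s: 12.98
tool_pos: [0.5379, -0.1086, 0.17]
force: [0.4, -4.7, 4.2]
[('top', 1210, np.float64(44.9), np.float64(32.3), np.float64(0.0001)), ('scene', 769, np.float64(42.6), np.float64(32.5), np.float64(-0.0009))]
```

```bash
for i in 1 2; do python3 -m jog '[{"dp":[0,0,0],"twist":0,"fingers":0},{"dp":[0,0,0],"twist":0,"fingers":0},{"dp":[0,0,0],"twist":0,"fingers":0},{"dp":[0,0,0],"twist":0,"fingers":0},{"dp":[0,0,0],"twist":0,"fingers":0},{"dp":[0,0,0],"twist":0,"fingers":0},{"dp":[0,0,0],"twist":0,"fingers":0},{"dp":[0,0,0],"twist":0,"fingers":0}]' | egrep 'time|tool_pos|^force'; done;  python3 -c "
from h import *
print(angle())"
```

```text
time_s: 14.08
tool_pos: [0.5379, -0.1086, 0.1701]
force: [-0.2, -3.3, 4.9]
time_s: 15.08
tool_pos: [0.5379, -0.1086, 0.17]
force: [-0.4, -4.3, 5.6]
[('top', 1193, np.float64(29.7), np.float64(16.6), np.float64(-0.0)), ('scene', 751, np.float64(28.0), np.float64(17.3), np.float64(-0.0012))]
```

Drum is at about 17° and turning at about 7.3°/s. I'll hold 1 s more, then release at about 8–9°.

```bash
python3 -m jog '[{"dp":[0,0,0],"twist":0,"fingers":0},{"dp":[0,0,0],"twist":0,"fingers":0},{"dp":[0,0,0],"twist":0,"fingers":0},{"dp":[0,0,0],"twist":0,"fingers":0},{"dp":[0,0,0],"twist":0,"fingers":0},{"dp":[0,0,0],"twist":0,"fingers":0},{"dp":[0,0,0],"twist":0,"fingers":0},{"dp":[0,0,0],"twist":0,"fingers":0}]' | egrep 'time|tool_pos|^force'; python3 -m jog '[{"dp":[0,0,-0.8],"twist":0,"fingers":0},{"dp":[0,0,-2],"twist":0,"fingers":0},{"dp":[0,0,-4],"twist":0,"fingers":0}]' | egrep 'time|tool_pos|^force'; python3 -c "
from h import *
print(angle())"
```

```text
time_s: 16.18
tool_pos: [0.5379, -0.1086, 0.17]
force: [-0.9, -4.5, 5.2]
time_s: 16.55
tool_pos: [0.5371, -0.1066, 0.2098]
force: [0.1, 0.4, 0.9]
[('top', 1119, np.float64(19.0), np.float64(5.4), np.float64(0.0)), ('scene', 704, np.float64(17.7), np.float64(6.0), np.float64(-0.0011))]
```

Released at about 6°. I'll retreat upward while it runs on to the tooth.

```bash
for i in 1 2; do python3 -m jog '[{"dp":[0,0,-2],"twist":0,"fingers":0},{"dp":[0,0,-2],"twist":0,"fingers":0},{"dp":[0,0,-2],"twist":0,"fingers":0},{"dp":[0,0,-2],"twist":0,"fingers":0},{"dp":[0,0,-2],"twist":0,"fingers":0},{"dp":[0,0,-2],"twist":0,"fingers":0},{"dp":[0,0,-2],"twist":0,"fingers":0},{"dp":[0,0,-2],"twist":0,"fingers":0}]' | egrep 'time|tool_pos|^force';  python3 -c "
from h import *
print(angle())
c=cam('scene');cv2.imwrite('pics/s5.png',cv2.resize(c['pixels'][130:280,200:440],None,fx=3,fy=3))"; done
```

```text
time_s: 17.65
tool_pos: [0.5378, -0.108, 0.2299]
force: [-0.0, 0.2, 0.9]
[('top', 1044, np.float64(12.8), np.float64(-1.1), np.float64(0.0001)), ('scene', 684, np.float64(11.3), np.float64(-0.0), np.float64(-0.0012))]
time_s: 18.8
tool_pos: [0.5378, -0.108, 0.2499]
force: [0.8, -0.2, 0.2]
[('top', 1041, np.float64(12.8), np.float64(-1.1), np.float64(0.0001)), ('scene', 682, np.float64(11.4), np.float64(-0.1), np.float64(-0.0013))]
```

View pics/s5.png

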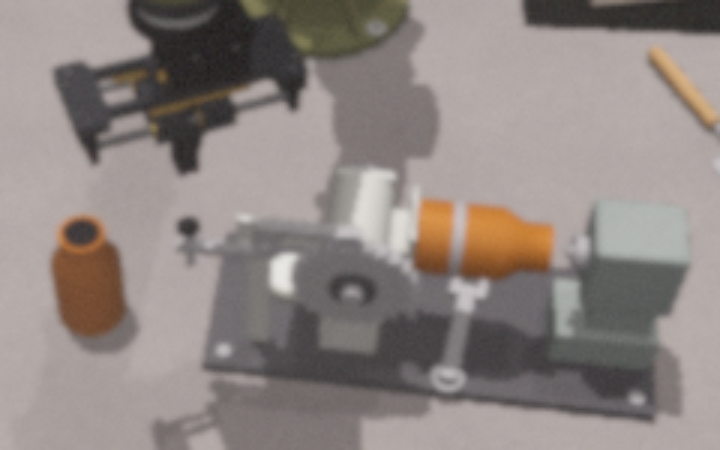

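The bottle is level and stationary. Its mouth at (550,247) faces the spindle at (578,250), the arm is clear, and the loose items look undisturbed.

```bash
python3 -c "
from cell import env
print(env.sign_off())"
```

```text
the job is handed in; nothing more can be done
None
```

The job is handed in at about 19 s: the bottle is locked level facing the spindle, no force I read while pressing the button reached 8 N, and the last picture shows nothing else disturbed.

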